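# Focus the code reader and present the purple-capped carrier over its window

### The job

First turn the reader's black focus knob clockwise until its white pointer line points at the orange mark on the ring around it, and let go of the knob. Then pick up the yellow carrier with the purple caps, lift it over the splash guard without touching the guard, and hold it upright and still about a centimetre above the reader's dark window, centred on it and with its long side along the window's long side (either way round), never letting it touch the reader. Finish while still holding it there, with the knob still on the mark and the other carriers, the bottle and the tip box left where they were.

Things in the scene. Friction and masses are not known exactly. Their poses are not given: they have to be found in the camera images.
- reader: white bench code reader, fixed: a box 260 (its x) x 130 (its y) x 60 mm high. Origin: centre of its underside, on the bench. The dark window is on its top towards its +x end, the focus knob on its top towards its -x end, their centres 135 mm apart. It may stand on either side of the splash guard.
- window (a point): centre of the dark window, flush in the reader's top (60 mm above the bench, at reader x = +70 mm). Window 34 mm along the reader's x, 92 mm along the reader's y, in a grey surround; axes as the reader's, z up.
- focus_knob (a joint): angle of the focus knob in rad: 0 to 2.4, growing as it turns clockwise seen from above; light friction, stays where left. At 0 the white pointer points along the reader's +x.
- knob_grip (a point): point on the knob's vertical axis at the height to grip, 26.5 mm above the reader's top (86.5 mm above the bench). The knob is a black skirt disc 46 mm in diameter and 4 mm high with an upright bar grip 44 mm long (along this point's x), 12 mm wide (its y), its top 35.5 mm above the reader's top. The point turns with the knob: its x axis points along the white pointer line, z up.
- index_ring: flat metal ring, 76 mm in diameter, around the knob with black ticks and one orange mark; fixed. Origin on the knob's axis at the reader's top; its x axis points from the knob's axis to the orange mark. The mark is 0.6 to 1.5 rad clockwise of the knob's starting angle.
- carrier_purple: the carrier to present: yellow block 24 mm (its x) x 80 mm (its y) x 50 mm high with three tubes in a row along y, purple caps 17 mm in diameter whose tops are 70 mm above the underside; about 0.1 to 0.2 kg. Origin: centre of its underside, z up. Starts upright on the tray, 6 mm above the bench; grip it across its 24 mm width.
- carrier_blue: bystander: same carrier with blue caps, on the tray.
- carrier_red: bystander: same carrier with red caps, on the tray.
- tray: grey loading tray, fixed, 290 (its x) x 130 (its y) x 6 mm high, origin at the centre of its underside. The three carriers stand on it about 90 mm apart along its x, in any order, long sides about along its y. It stands across the splash guard from the reader.
- guard: splash guard, fixed: an upright white panel with a blue top edge, 360 mm long (its x), 10 mm thick at most (its y; foot 50 mm wide and 6 mm high), top 130 mm above the bench. Origin: centre of its underside.
- reagent: bystander: white bottle with blue cap, 52 mm in diameter, 100 mm high; origin: centre of its underside.
- tip_box: bystander: blue box of pipette tips with clear lid, 84 x 119 x 57 mm high; origin: centre of its underside.
Mind the look-alikes: they are no part of the job. Leave any green or pink look-alike of the carrier_purple alone.

How it is judged:
On the way, in this order (a step that is already met when the one before it is completed fails the run):
1. the knob's pointer is on the orange mark (within 0.12 rad) and the fingers are off the knob (angle between the x axis of knob_grip and the x axis of index_ring, either way round below 0.12 rad and contact force between the fingers and reader below 0.1 N), for 0.2 s.
2. the purple-capped carrier, gripped, passes over the splash guard, its underside above the guard's top (contact force between the fingers and carrier_purple above 2 N and height (world z) of carrier_purple above 0.13 m and y of carrier_purple in the frame of guard between -0.06 and 0.06 m and x of carrier_purple in the frame of guard between -0.18 and 0.18 m), for 0.05 s.
At the end, for the whole second after the job is handed in: Carrier held in the fingers, still, upright within 0.1 rad, 3 to 20 mm above the window, within 8 mm of its centre, long sides parallel within 0.12 rad, not touching the reader; pointer within 0.12 rad of the mark; bystanders upright, within 20 mm of their starts (angle between the x axis of knob_grip and the x axis of index_ring, either way round below 0.12 rad and contact force between the fingers and carrier_purple above 2 N and horizontal distance between carrier_purple and window below 0.008 m and z of carrier_purple in the frame of window between 0.003 and 0.02 m and angle between the y axis of carrier_purple and the y axis of window, either way round below 0.12 rad and angle between carrier_purple's own z axis and vertical below 0.1 rad and contact force between carrier_purple and reader below 0.1 N and linear speed of carrier_purple below 0.02 m/s and distance of each of carrier_blue, carrier_red, reagent, tip_box from where it was at the start of the episode below 0.02 m and angle between each of carrier_blue, carrier_red, reagent, tip_box's own z axis and vertical below 0.2 rad); the arm keeps its last pose, push and grip.
It fails at once if the carrier or the robot touches the splash guard (contact force between any of carrier_purple, the fingers, the arm and guard above 0.5 N).
It fails at once if the carrier touches the reader (contact force between carrier_purple and reader above 0.5 N).
It fails at once if a bystander is moved over 20 mm or tipped (distance of any of carrier_blue, carrier_red, reagent, tip_box from where it was at the start of the episode above 0.02 m or angle between any of carrier_blue, carrier_red, reagent, tip_box's own z axis and vertical above 0.3 rad).
It also fails if it takes over 59 s, if anything falls off the work surface, if the arm or the gripper's body presses on something with over 40 N, if the wrist force passes 120 N, or if a joint passes its speed limit or range.

### The arm

A 6-joint arm with a two-finger parallel gripper is mounted at the origin on the work surface. World frame = base frame: x ahead of the robot, y to its left, z up, the work surface at z = 0. Lengths are in m, angles in rad, forces in N, time in s.
With the tool pointing down it reaches from about 0.3 to 0.775 m from the base axis. Payload 14.6 kg.
Tool frame: the origin (TCP) lies midway between the tips of the shut fingers; the grasp point (between the pads) lies 19 mm behind it; z points along the fingers, y is the line along which they close (so a half turn about z gives the same grasp; the last joint's range is limited). The gripper opens to 94 mm and grips with 3 to 60 N. Pads are 16 mm wide; open, the fingers measure 119 mm over their backs; the gripper's body (75 mm by 177 mm) begins 78 mm behind the grasp point.
Start: joints at [-1.199, 0.3, 1.521, -0, 1.321, -0.067], TCP at [0.234, -0.498, 0.176] pointing down, gripper open.
Joint ranges: [-3.03, 3.03], [-0.79, 2.21], [0.23, 2.52], [-1.04, 4.18], [0, 3.07], [-2.55, 2.55]. Speed limits (rad/s): [2.22, 2.22, 2.57, 3.14, 3.14, 3.14].

### API

Orientations are given as a rotation vector (axis times angle).
In Python, from plant import observe, eyes, r gives the robot as it stands. The module is installed in compiled form; this text tells all that it offers.
- The arm moves only by the tool drive_tool, never from a script. Its argument "targets" is a list of rows, each an object of numbers: "dx", "dy", "dz": the shift along the tool's x, y, z in m; "roll": the turn about the tool's z in degrees. A call has 1 to 20 rows; each row shifts and turns the commanded pose from where the row before left it, along the tool's axes as they then stand; what a row does not reach is not made up. A row lasts 1/10 s, in which the tool goes at most 50 mm and 8.59 degrees, less where a joint would pass 70% of its speed; a pose out of reach is approached as far as the arm can. A call with a gripper value outside its range is refused whole. "hand" is the opening, from 0 (shut) to 1 (fully open), set as the call begins (left out, the last holds). The fingers move at their own pace and stop on an object; "squeeze" is the grip in N (left out, the last holds). Time passes only in rows, so rows that do not move let the fingers close. It gives the time, the measured TCP pose, the force, the opening and the grip force at its end, in the units of the state.
- observe(): the state, without advancing time (a new reading comes with each control period).
- eyes.camera(name): name is "side" or "top"; returns a dict with "frame" (400x640x3 uint8, blue, green, red), "z_map" (400x640 float32, m along the optical axis (not along the pixel's ray), 0 where there is no reading), "vfov" (degrees; the focal length in pixels is half the picture's height over the tangent of half this angle, whatever the lens; pixels are square), "cx", "cy" (the principal point, pixels), "R" (3x3) and "t" (3): a world point X has camera coordinates R X + t. Camera axes: x right, y down, z forward; pixel columns grow to the right and rows downward; lengths in m; the calibration is good to about 2 mm. A picture is of the moment at which its call begins.
- r.sign_off(): hands the job in; it is judged then, once.
The state is a dict: "time_s": time; "joint_positions": joint angles; "joint_velocities": joint speeds; "tau": joint torques, N m; "position": TCP position; "ee_rot": TCP orientation; "contact_force": force on the tool from outside, world axes, zero at the start; "ft_torque": the same for the moment, N m; "grip_width": finger opening in m; "grip_force": force on a finger pad.
Only numpy, scipy, OpenCV 4.12 (cv2) and the standard library are available. Lean on these libraries where they do the work, as an engineer would, in place of code of your own. Each camera call takes 0.05 s, during which the arm holds its last target. There are 200 camera calls.

## Working session

There is one attempt and no reset: what is moved stays moved. The work goes in short steps, Python scripts to look and compute and a tool call to move; the robot and the scene stay as the last step left them, time stands still between calls to the robot, and variables do not carry over. Pictures are saved under pics/ and viewed, at most 10 in all, crops included, and the job is handed in when it is done.

Besides the shell and the picture viewer there is one more tool, called after "Call:" by a JSON object that holds its "op" and its "data". drive_tool: Moves the arm, as the interface text tells. Its arguments: {"type":"object","properties":{"targets":{"type":"array","items":{"type":"object","properties":{"dx":{"type":"number"},"dy":{"type":"number"},"dz":{"type":"number"},"roll":{"type":"number"}}}},"hand":{"type":"number"},"squeeze":{"type":"number"}},"required":["targets"]}

```bash
mkdir -p pics; cat > h.py <<'E'
import numpy as np, cv2
from plant import observe, eyes, r
def cap(n):
    c=eyes.camera(n); h=c["frame"].shape[0]; c["f"]=h/2/np.tan(np.radians(c["vfov"])/2)
    c["R"]=np.array(c["R"]); c["t"]=np.array(c["t"]); np.save(f"{n}.npy",c,allow_pickle=True); return c
def load(n): return np.load(f"{n}.npy",allow_pickle=True).item()
def ray(c,uv):
    uv=np.atleast_2d(uv).astype(float)
    d=np.c_[(uv[:,0]-c["cx"])/c["f"],(uv[:,1]-c["cy"])/c["f"],np.ones(len(uv))]
    return -c["R"].T@c["t"], d@c["R"]
def onplane(c,uv,z):
    o,d=ray(c,uv); return o+d*((z-o[2])/d[:,2])[:,None]
def cloud(c):
    v,u=np.mgrid[:400,:640]; o,d=ray(c,np.c_[u.ravel(),v.ravel()])
    return (o+d*c["z_map"].ravel()[:,None]).reshape(400,640,3)
def proj(c,X):
    p=np.atleast_2d(X)@c["R"].T+c["t"]; return np.c_[p[:,0]/p[:,2]*c["f"]+c["cx"],p[:,1]/p[:,2]*c["f"]+c["cy"]]
E
python3 - <<'E'
from h import *
for n in("top","side"):
    c=cap(n); cv2.imwrite(f"pics/{n}0.png",c["frame"]); print(n,c["f"],c["cx"],c["cy"],-c["R"].T@c["t"],c["R"][2])
s=observe(); print(s)
E
```

```text
top 438.4201924231948 317.6920392454654 197.71708241737662 [0.44439281 0.08552227 1.03271967] [ 0.17174401 -0.00685922 -0.98511773]
side 423.28635523235175 317.07269977726065 200.35249378320077 [0.11519232 0.83248738 0.67110747] [ 0.45468055 -0.70994787 -0.53781003]
{'time_s': 0.1, 'joint_positions': array([-1.19858226e+00,  3.00404129e-01,  1.52150696e+00, -4.30273423e-06,
        1.32070205e+00, -6.66096993e-02]), 'joint_velocities': array([ 0.00063497, -0.001022  , -0.00269238,  0.00093307,  0.0013634 ,
        0.00018119]), 'tau': array([ 3.42035564e-03, -5.32637286e+01, -3.53281832e+01,  7.10439566e-02,
        2.34763155e-02, -3.85277815e-05]), 'position': array([ 0.2335772 , -0.49764826,  0.17525444]), 'ee_rot': array([-3.06529077e+00, -6.83567621e-01,  2.50375847e-04]), 'contact_force': array([-0.04351437, -0.291237  , -0.64189081]), 'ft_torque': array([ 0.00861708, -0.00406674,  0.0159237 ]), 'grip_force': 0.0, 'grip_width': 0.09414672660667252}
```

View pics/top0.png

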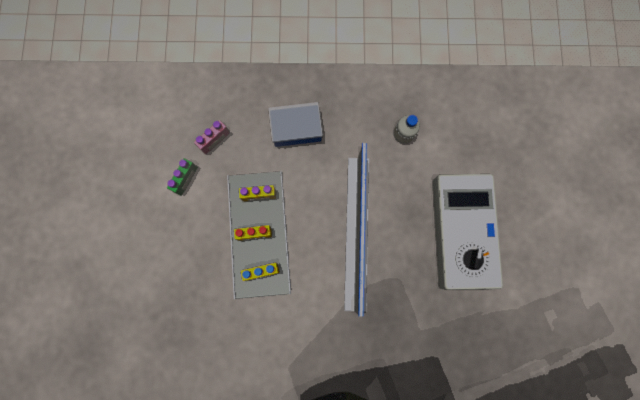

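View pics/side0.png

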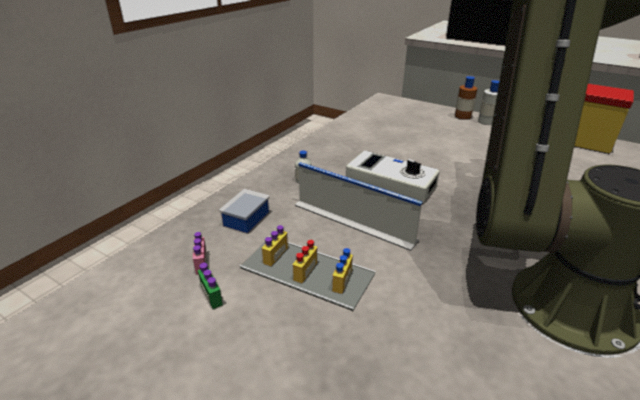

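The top view shows three purple-capped carriers: green at (180,177), pink at (210,136) and yellow at (257,192), which stands on the tray. The yellow one is the target. Reader is at (468,232) with its knob at (474,260), orange mark near (486,254). The guard is the blue line at x≈363. Next I measure and make an enlarged crop.

```bash
python3 - <<'E'
from h import *
T,S=load("top"),load("side")
a=cv2.resize(T["frame"][170:215,225:290],None,fx=6,fy=6,interpolation=cv2.INTER_CUBIC)
b=cv2.resize(T["frame"][232:292,435:505],None,fx=6,fy=6,interpolation=cv2.INTER_CUBIC)
o=np.zeros((360,820,3),np.uint8);o[:270,:390]=a;o[:360,400:820]=b;o=cv2.resize(o,(780,342));cv2.imwrite("pics/crop1.png",o)
def caps(c,roi):
    x0,x1,y0,y1=roi; h=cv2.cvtColor(c["frame"],cv2.COLOR_BGR2HSV)
    m=cv2.inRange(h,(125,60,50),(155,255,255)); k=np.zeros_like(m);k[y0:y1,x0:x1]=m[y0:y1,x0:x1]
    n,l,st,ce=cv2.connectedComponentsWithStats(k)
    return [(ce[i],st[i,4]) for i in range(1,n) if st[i,4]>8]
print(caps(T,(230,285,175,205)));print(caps(S,(255,292,215,265)))
def yel(c,roi):
    x0,x1,y0,y1=roi; h=cv2.cvtColor(c["frame"],cv2.COLOR_BGR2HSV)
    return cv2.inRange(h,(20,120,60),(35,255,255))[y0:y1,x0:x1]
P=cloud(T)
for n,(v0,v1,u0,u1) in dict(purple=(180,206,234,280),tray=(175,295,230,290),reader=(170,295,430,505),guard=(140,320,340,375),box=(100,150,265,330),bottle=(110,150,390,425)).items():
    q=P[v0:v1,u0:u1].reshape(-1,3); z=q[:,2]; print(n,np.percentile(z,[1,25,50,75,99]).round(4),z.max().round(4))
# reader top plane rect
q=P[165:300,425:510]; m=((abs(q[...,2]-0.06)<.008)).astype(np.uint8); 
n,l,st,ce=cv2.connectedComponentsWithStats(m); i=1+st[1:,4].argmax(); pts=q[(l==i)]
print("reader rect",cv2.minAreaRect(pts[:,:2].astype(np.float32)),np.median(pts[:,2]))
q=P[140:320,335:380]; pts=q[q[...,2]>.115]; print("guard",cv2.minAreaRect(pts[:,:2].astype(np.float32)),np.median(pts[:,2]),len(pts))
q=P[180:206,234:280]; pts=q[(q[...,2]>.045)]; print("carr",cv2.minAreaRect(pts[:,:2].astype(np.float32)),np.median(pts[:,2]))
pts=q[(q[...,2]>.066)]; print("caps",cv2.minAreaRect(pts[:,:2].astype(np.float32)),np.median(pts[:,2]))
q=P[235:285,445:505];pts=q[(q[...,2]>.085)]; print("knobbar",cv2.minAreaRect(pts[:,:2].astype(np.float32)),np.median(pts[:,2]),len(pts))
E
```

```text
[(array([266.85365854, 188.68292683]), np.int32(41)), (array([243.63043478, 190.86956522]), np.int32(46)), (array([255.2173913, 189.7173913]), np.int32(46))]
[(array([273.77372263, 234.37226277]), np.int32(137))]
purple [0.0011 0.0048 0.0072 0.0543 0.0775] 1.0327
tray [-0.003   0.0039  0.0056  0.0083  0.0773] 1.0327
reader [-0.0042  0.0253  0.0582  0.0602  0.0939] 1.0327
guard [-0.0047 -0.0006  0.0033  0.0099  0.132 ] 1.0327
box [-0.0041  0.0002  0.0539  0.0565  0.0604] 1.0327
bottle [-0.0049 -0.0011  0.0012  0.0616  0.1017] 1.0327
reader rect ((0.5439261794090271, -0.26048213243484497), (0.2587664723396301, 0.12973056733608246), 0.9622229337692261) 0.05934051630849396
guard ((0.5444472432136536, 0.031633179634809494), (0.10108854621648788, 0.35794830322265625), 88.10120391845703) 0.1290721803519822 956
carr ((0.5613423585891724, 0.15055006742477417), (0.25728675723075867, 0.07366666197776794), 45.05303955078125) 0.05706982372060232
caps ((0.5549332499504089, 0.14939150214195251), (0.24892929196357727, 0.05681624263525009), 42.876014709472656) 0.0750013492260857
knobbar ((0.45212531089782715, -0.09644265472888947), (0.043313875794410706, 0.36167383193969727), 9.262463569641113) 0.09383692203182187 152
```

View pics/crop1.png

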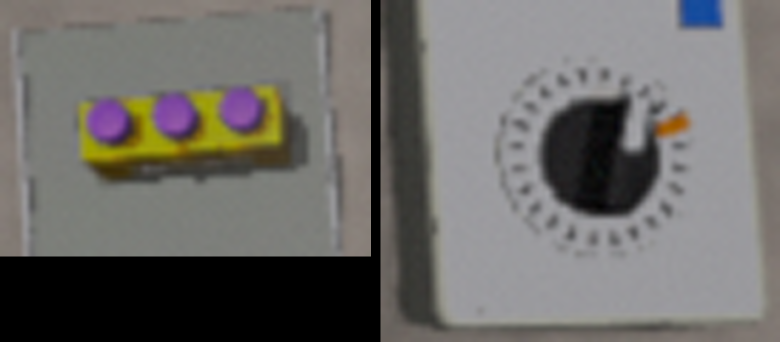

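The left crop confirms a yellow block with three purple caps. On the right, the knob pointer is up and slightly right and the orange mark is about 70° clockwise from up. I'll refine both with ray casts.

```bash
python3 - <<'E'
from h import *
T,S=load("top"),load("side")
P=cloud(T); P[P[...,2]>.3]=np.nan
Q=cloud(S); Q[S["z_map"]<=0]=np.nan
ok=lambda q,lo,hi=.2:q[(q[...,2]>lo)&(q[...,2]<hi)]
rect=lambda p:cv2.minAreaRect(p[:,:2].astype(np.float32))
print("carr",rect(ok(P[178:208,232:282],.05)));p=ok(P[178:208,232:282],.069);print("caps",rect(p),np.median(p[:,2]))
p=ok(P[235:285,445:505],.083);print("bar",rect(p),np.median(p[:,2]),len(p))
hsv=cv2.cvtColor(T["frame"],cv2.COLOR_BGR2HSV)
# caps by rays: centroid at z~.074
c=onplane(T,[[266.854,188.683],[243.63,190.87],[255.217,189.717]],.075);print("caps ray",c.round(4),"axis deg",np.degrees(np.arctan2(*(c[1]-c[0])[[1,0]])))
print("caps mean in side px",proj(S,c.mean(0)))
# triangulate cap row centre from two views
def tri(a,b):
    (o1,d1),(o2,d2)=ray(T,a),ray(S,b); A=np.c_[d1[0],-d2[0]]; s=np.linalg.lstsq(A,o2-o1,rcond=None)[0]
    x,y=o1+s[0]*d1[0],o2+s[1]*d2[0]; return (x+y)/2,np.linalg.norm(x-y)
print("tri caps",tri(c if 0 else [255.22,189.7],[273.8,234.4]))
# window
g=T["frame"].max(2); k=np.zeros((400,640),np.uint8);k[185:215,443:495]=(g[185:215,443:495]<55)
n,l,st,ce=cv2.connectedComponentsWithStats(k);i=1+st[1:,4].argmax();v,u=np.where(l==i)
w=onplane(T,np.c_[u,v],.06);print("window",rect(w),w.mean(0),len(w))
# orange
o=cv2.inRange(hsv,(5,120,80),(22,255,255));o[:, :440]=0;o[:235]=0;o[285:]=0;o[:,505:]=0
v,u=np.where(o>0);print("or px",u.mean(),v.mean(),len(u));om=onplane(T,[[u.mean(),v.mean()]],.06)[0]
# dark knob skirt: at z=.064
k=np.zeros((400,640),np.uint8);k[245:275,458:492]=(g[245:275,458:492]<75)
n,l,st,ce=cv2.connectedComponentsWithStats(k);i=1+st[1:,4].argmax();v,u=np.where(l==i);sk=onplane(T,np.c_[u,v],.064);print("skirt",cv2.minEnclosingCircle(sk[:,:2].astype(np.float32)))
# ring ticks: expected knob pos from reader
print("orange",om)
wh=np.zeros((400,640),np.uint8);
print(hsv[246:264,474:486,2])
# side views
oh=cv2.cvtColor(S["frame"],cv2.COLOR_BGR2HSV)
q=Q[150:195,345:440];p=ok(q,.083,.12);print("side bar",rect(p),np.median(p[:,2]),len(p))
p=ok(q,.055,.065);print("side reader",np.median(p[:,2]),rect(p))
q=Q[220:270,255:292];p=ok(q,.068,.1);print("side caps",rect(p),p.mean(0))
p=Q[155:245,290:430];p=ok(p,.12,.15);p=p[abs(p[:,1]-.03)<.06];print("side guard",rect(p),p[:,2].max(),p[:,1].min(),p[:,1].max())
p=ok(P[140:320,335:380],.12,.15);print("top guard",rect(p),p[:,2].max())
E
```

```text
carr ((0.628850519657135, 0.2186211347579956), (0.023973096162080765, 0.07912279665470123), 5.844812870025635)
caps ((0.6292749047279358, 0.21839682757854462), (0.016608044505119324, 0.0670146569609642), 5.040729999542236) 0.07503208352303159
bar ((0.4791697561740875, -0.26235342025756836), (0.012485437095165253, 0.043853193521499634), 76.91800689697266) 0.09353836969107643 149
caps ray [[0.6309 0.192  0.075 ]
 [0.6256 0.2434 0.075 ]
 [0.6284 0.2178 0.075 ]] axis deg 95.91606980155429
caps mean in side px [[274.00565399 232.41927457]]
tri caps (array([0.62922425, 0.21837607, 0.06933899]), np.float64(0.0006928029618097342))
window ((0.6135246157646179, -0.26107510924339294), (0.03206081688404083, 0.09081289172172546), 0.4180782735347748) [ 0.61375516 -0.26085014  0.06      ] 558
or px 485.57142857142856 253.78571428571428 14
skirt ((0.4797450602054596, -0.26365065574645996), 0.02339806593954563)
orange [ 0.49087629 -0.29296322  0.06      ]
[[143 155 157 107 123 154 161 156 156 140 151 157]
 [150 155 150 122 143 158 153 117 146 150 139 153]
 [151 148 130 103 113 147 116 115 148 156 152
[... 822 characters left out ...]
), (0.26453790068626404, 0.1101582944393158), 88.72467803955078) 0.10458128028397973 343
side reader 0.0602044972171798 ((0.540169894695282, -0.2604670524597168), (0.25848934054374695, 0.13390333950519562), 0.3662363886833191)
side caps ((0.6260563135147095, 0.21897034347057343), (0.017564572393894196, 0.07124900072813034), 6.203723430633545) [0.62466484 0.22159286 0.07405624]
side guard ((0.5397590398788452, -0.01372105348855257), (0.016901861876249313, 0.35950371623039246), 88.37234497070312) 0.1326846791738877 -0.024349121241111438 -0.001015329388185049
top guard ((0.5429697036743164, -0.013307688757777214), (0.01073415856808424, 0.3579460382461548), 88.26679992675781) 0.13430764040675036
```

Call:
{"op": "drive_tool", "data": {"targets": [{"dx": 0.0322, "dy": -0.0109}, {"dx": 0.0322, "dy": -0.0109}, {"dx": 0.0322, "dy": -0.0109}, {"dx": 0.0322, "dy": -0.0109}, {"dx": 0.0322, "dy": -0.0109}, {"dx": 0.0322, "dy": -0.0109}, {"dx": 0.0322, "dy": -0.0109}, {"dx": 0.0322, "dy": -0.0109}, {"dx": 0.0322, "dy": -0.0109}, {"dx": 0.0322, "dy": -0.0109}, {"roll": 7.64}, {"roll": 7.64}, {"roll": 7.64}, {"roll": 7.64}, {"roll": 7.64}, {}, {}], "hand": 0.5, "squeeze": 15}}

```text
invalid input
```

```bash
cat >> h.py <<'E'
from scipy.spatial.transform import Rotation as Ro
def togo(p,yaw=None):
    s=observe(); R=Ro.from_rotvec(s["ee_rot"]).as_matrix(); y=np.degrees(np.arctan2(R[1,0],R[0,0]))
    print("t",s["time_s"],"pos",s["position"].round(4),"yaw",y.round(2),"tilt",np.degrees(np.arccos(-R[2,2])).round(2),"F",s["contact_force"].round(2),"q6",s["joint_positions"][5].round(2),"w",s["grip_width"],s["grip_force"])
    if p is not None: print("d",(R.T@(np.array(p)-s["position"])).round(4),"roll",None if yaw is None else round((y-yaw+180)%360-180,2))
E
python3 -c "
from h import *
togo([.479,-.2624,.069],-13.1)"
```

```text
t 0.1 pos [ 0.2336 -0.4976  0.1753] yaw 25.14 tilt 0.06 F [-0.04 -0.29 -0.64] q6 -0.07 w 0.09414672660667252 0.0
d [ 0.3221 -0.1086  0.1064] roll 38.24
```

Call:
{"op": "drive_tool", "data": {"targets": [{"dx": 0.0322, "dy": -0.0109, "dz": 0, "roll": 0}, {"dx": 0.0322, "dy": -0.0109, "dz": 0, "roll": 0}, {"dx": 0.0322, "dy": -0.0109, "dz": 0, "roll": 0}, {"dx": 0.0322, "dy": -0.0109, "dz": 0, "roll": 0}, {"dx": 0.0322, "dy": -0.0109, "dz": 0, "roll": 0}, {"dx": 0.0322, "dy": -0.0109, "dz": 0, "roll": 0}, {"dx": 0.0322, "dy": -0.0109, "dz": 0, "roll": 0}, {"dx": 0.0322, "dy": -0.0109, "dz": 0, "roll": 0}, {"dx": 0.0322, "dy": -0.0109, "dz": 0, "roll": 0}, {"dx": 0.0322, "dy": -0.0109, "dz": 0, "roll": 0}, {"dx": 0, "dy": 0, "dz": 0, "roll": 7.64}, {"dx": 0, "dy": 0, "dz": 0, "roll": 7.64}, {"dx": 0, "dy": 0, "dz": 0, "roll": 7.64}, {"dx": 0, "dy": 0, "dz": 0, "roll": 7.64}, {"dx": 0, "dy": 0, "dz": 0, "roll": 7.64}, {"dx": 0, "dy": 0, "dz": 0, "roll": 0}, {"dx": 0, "dy": 0, "dz": 0, "roll": 0}], "hand": 0.5, "squeeze": 15}}

```text
time_s: 1.8
position: [0.4788, -0.2624, 0.1755]
ee_rot: [-3.122, 0.351, 0.001]
contact_force: [-0.2, 0.4, 0.0]
grip_width: 0.0473
grip_force: 0.0
```

```bash
python3 -c "
from h import *
togo([.479,-.2624,.069],-13.1)"
```

```text
t 1.8 pos [ 0.4788 -0.2624  0.1755] yaw -12.83 tilt 0.02 F [-0.24  0.41  0.04] q6 1.23 w 0.04730646293231542 0.0
d [ 0.0003 -0.      0.1065] roll 0.27
```

Call:
{"op": "drive_tool", "data": {"targets": [{"dx": 0, "dy": 0, "dz": 0.02, "roll": 0}, {"dx": 0, "dy": 0, "dz": 0.02, "roll": 0}, {"dx": 0, "dy": 0, "dz": 0.02, "roll": 0}, {"dx": 0, "dy": 0, "dz": 0.02, "roll": 0}, {"dx": 0, "dy": 0, "dz": 0.015, "roll": 0}, {"dx": 0, "dy": 0, "dz": 0.011, "roll": 0}, {"dx": 0, "dy": 0, "dz": 0, "roll": 0}, {"dx": 0, "dy": 0, "dz": 0, "roll": 0}], "hand": 0.5}}

```text
time_s: 2.6
position: [0.4791, -0.2625, 0.0702]
ee_rot: [3.121, -0.355, 0.001]
contact_force: [-0.1, 0.6, -0.1]
grip_width: 0.0468
grip_force: 0.0
```

Call:
{"op": "drive_tool", "data": {"targets": [{"dx": 0, "dy": 0, "dz": 0, "roll": 0}, {"dx": 0, "dy": 0, "dz": 0, "roll": 0}, {"dx": 0, "dy": 0, "dz": 0, "roll": 0}, {"dx": 0, "dy": 0, "dz": 0, "roll": 0}, {"dx": 0, "dy": 0, "dz": 0, "roll": 0}, {"dx": 0, "dy": 0, "dz": 0, "roll": 0}], "hand": 0, "squeeze": 10}}

```text
time_s: 3.2
position: [0.4789, -0.2624, 0.0698]
ee_rot: [3.121, -0.357, 0.0]
contact_force: [0.7, 0.4, 0.1]
grip_width: 0.0028
grip_force: 0.0
```

```bash
python3 - <<'E'
from h import *
togo([.479,-.2624,.069],-13.1)
T,S=cap("top"),cap("side")
a=cv2.resize(T["frame"][225:300,430:510],(420,394),interpolation=cv2.INTER_CUBIC)
b=cv2.resize(S["frame"][130:205,340:450],(380,259),interpolation=cv2.INTER_CUBIC)
o=np.zeros((400,800,3),np.uint8);o[:394,:420]=a;o[:259,420:]=b;cv2.imwrite("pics/grip.png",o)
print(proj(S,[.479,-.2624,.07]),proj(T,[.479,-.2624,.07]))
E
```

```text
t 3.2 pos [ 0.4789 -0.2624  0.0698] yaw -13.06 tilt 0.0 F [0.71 0.35 0.12] q6 1.23 w 0.002776223380646863 0.0
d [ 0.0001 -0.      0.0008] roll 0.04
[[412.15810377 168.98370209]] [[473.694737   258.97024224]]
```

View pics/grip.png

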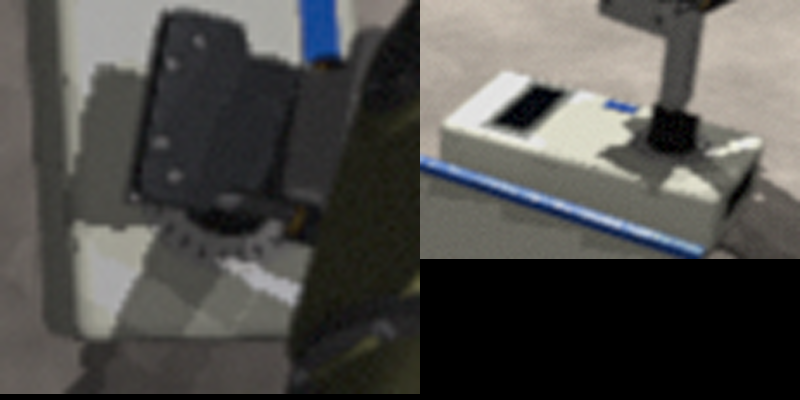

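The side view shows the grey fingers above the black knob near (413,165). In the top view the hand hides the knob. The width of 2.8 mm with no force doesn't fit a 12 mm bar, so I'll wait a few rows and check depth.

Call:
{"op": "drive_tool", "data": {"targets": [{"dx": 0, "dy": 0, "dz": 0, "roll": 0}, {"dx": 0, "dy": 0, "dz": 0, "roll": 0}, {"dx": 0, "dy": 0, "dz": 0, "roll": 0}]}}

```text
time_s: 3.6
position: [0.4789, -0.2624, 0.0697]
ee_rot: [-3.121, 0.357, -0.0]
contact_force: [0.2, -0.3, 0.5]
grip_width: 0.0001
grip_force: 0.0
```

```bash
python3 - <<'E'
from h import *
np.set_printoptions(linewidth=160)
S=load("side");q=cloud(S)
for u in (408,412,416):
    print(u);print((q[140:184:3,u]*1000).round(0).tolist()); print(S["frame"][140:184:3,u].max(1))
T=load("top")
E
```

```text
408
[[475.0, -184.0, 195.0], [612.0, -573.0, 1.0], [602.0, -548.0, 1.0], [592.0, -524.0, 1.0], [583.0, -502.0, 1.0], [576.0, -487.0, -3.0], [564.0, -458.0, 0.0], [496.0, -266.0, 91.0], [494.0, -264.0, 82.0], [492.0, -262.0, 73.0], [490.0, -259.0, 65.0], [483.0, -241.0, 65.0], [477.0, -229.0, 62.0], [472.0, -218.0, 59.0], [467.0, -204.0, 57.0]]
[134 185 190 188 196 175 155  31  10  12  17  24  74  82  89]
412
[[464.0, -182.0, 199.0], [486.0, -249.0, 158.0], [485.0, -251.0, 148.0], [483.0, -249.0, 140.0], [483.0, -253.0, 129.0], [482.0, -253.0, 119.0], [481.0, -253.0, 110.0], [483.0, -262.0, 96.0], [480.0, -256.0, 89.0], [478.0, -257.0, 80.0], [479.0, -262.0, 67.0], [474.0, -250.0, 64.0], [467.0, -233.0, 64.0], [462.0, -222.0, 60.0], [455.0, -205.0, 60.0]]
[ 75  77  71  73  74  72  71  59   6   2  23   2  66  92 198]
416
[[475.0, -249.0, 170.0], [473.0, -246.0, 163.0], [473.0, -250.0, 152.0], [472.0, -251.0, 142.0], [115.0, 832.0, 671.0], [471.0, -254.0, 122.0], [472.0, -262.0, 109.0], [470.0, -259.0, 101.0], [467.0, -256.0, 93.0], [467.0, -257.0, 83.0], [465.0, -255.0, 74.0], [463.0, -253.0, 65.0], [458.0, -242.0, 62.0], [452.0, -228.0, 60.0], [446.0, -214.0, 59.0]]
[ 78  73  71  74  70  68  70  94   9   0  18  15  58 187 209]
```

The side depth shows the bar's side face unobstructed (y≈-0.256, z 65–95 mm), with the grey fingers ending at about z≈97 mm. So the fingers shut above the bar, although the TCP reads 70 mm. I'll raise the arm and measure where the fingertips really are.

Call:
{"op": "drive_tool", "data": {"targets": [{"dx": 0, "dy": 0, "dz": -0.03, "roll": 0}, {"dx": 0, "dy": 0, "dz": -0.03, "roll": 0}, {"dx": 0, "dy": 0, "dz": -0.03, "roll": 0}, {"dx": 0, "dy": 0, "dz": -0.01, "roll": 0}, {"dx": 0, "dy": 0, "dz": 0, "roll": 0}, {"dx": 0, "dy": 0, "dz": 0, "roll": 0}]}}

```text
time_s: 4.2
position: [0.4784, -0.2622, 0.1683]
ee_rot: [-3.12, 0.357, 0.002]
contact_force: [0.5, 0.1, 0.4]
grip_width: 0.0003
grip_force: 0.0
```

```bash
python3 - <<'E'
from h import *
np.set_printoptions(linewidth=160)
togo(None)
S=cap("side");T=cap("top");q=cloud(S)
print(proj(S,observe()["position"]))
b=np.hstack([cv2.resize(S["frame"][90:190,350:450],(400,400),interpolation=cv2.INTER_CUBIC),cv2.resize(T["frame"][220:300,430:510],(400,400),interpolation=cv2.INTER_CUBIC)])
cv2.imwrite("pics/up.png",b)
m=(abs(q[...,0]-.479)<.05)&(abs(q[...,1]+.2624)<.05)&(q[...,2]>.105)&(q[...,2]<.25)&(S["z_map"]>0)
p=q[m];
for z in np.arange(.11,.25,.01):
    s=p[(p[:,2]>=z)&(p[:,2]<z+.01)]
    if len(s): print(z.round(2),len(s),s.min(0).round(3),s.max(0).round(3))
E
```

```text
t 4.2 pos [ 0.4784 -0.2622  0.1683] yaw -13.06 tilt 0.1 F [0.5  0.12 0.36] q6 1.23 w 0.00027717578030456527 0.0
[[416.55070228 138.8544349 ]]
0.19 2 [ 0.47  -0.265  0.198] [ 0.471 -0.259  0.199]
0.2 24 [ 0.465 -0.271  0.2  ] [ 0.488 -0.248  0.209]
0.21 39 [ 0.466 -0.272  0.21 ] [ 0.489 -0.248  0.22 ]
0.22 33 [ 0.465 -0.269  0.221] [ 0.49  -0.246  0.23 ]
0.23 40 [ 0.466 -0.272  0.23 ] [ 0.49  -0.246  0.239]
0.24 34 [ 0.465 -0.269  0.24 ] [ 0.489 -0.247  0.25 ]
```

View pics/up.png

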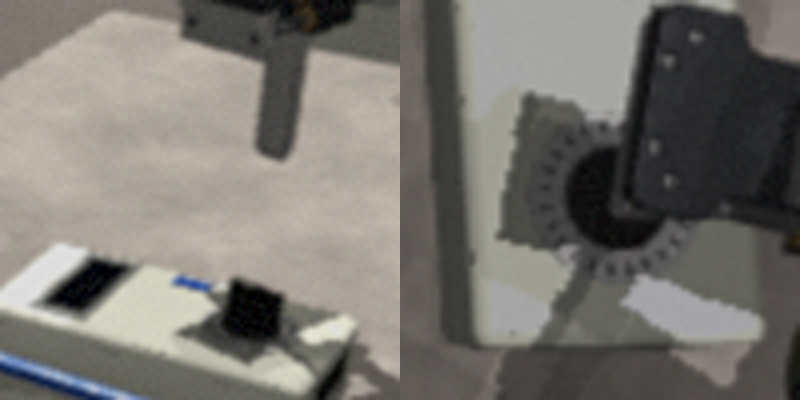

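The view shows the shut fingertips ending at row ≈130 (side pixel 418,130), where the reported TCP projects to row 139. The real tips are therefore about 30 mm above the reported TCP, and depth agrees (198 against 168 mm). Laterally it matches. The knob is untouched. I'll pin down the offset and use it.

```bash
python3 - <<'E'
from h import *
np.set_printoptions(linewidth=170)
S=load("side");q=cloud(S)
for u in (414,416,418,420,422):
    print(u,S["frame"][122:134,u].max(1).tolist(),(q[122:134,u]*1000).round(0)[:, [1,2]].tolist())
    for v in (129,130): 
        o,d=ray(S,[[u,v]]);out=[]
        for y in (-.25,-.256,-.262): out.append((o+d[0]*((y-o[1])/d[0,1])).round(4).tolist())
        print(v,out)
T=load("top");p=cloud(T)[230:285,440:480].reshape(-1,3);p=p[(p[:,2]>.083)&(p[:,2]<.11)];print(len(p),cv2.minAreaRect(p[:,:2].astype(np.float32)))
E
```

```text
414 [102, 104, 94, 86, 87, 117, 150, 180, 187, 184, 178, 172] [[-253.0, 220.0], [-249.0, 219.0], [-252.0, 215.0], [-255.0, 210.0], [-253.0, 208.0], [-252.0, 206.0], [-724.0, -1.0], [-717.0, -2.0], [-698.0, 2.0], [-694.0, 0.0], [-694.0, -4.0], [-676.0, -1.0]]
129 [[0.4856, -0.25, 0.201], [0.4877, -0.256, 0.1984], [0.4897, -0.262, 0.1957]]
130 [[0.4852, -0.25, 0.198], [0.4873, -0.256, 0.1954], [0.4893, -0.262, 0.1928]]
416 [71, 70, 69, 70, 65, 61, 86, 145, 184, 189, 179, 169] [[-246.0, 224.0], [-251.0, 219.0], [-252.0, 216.0], [-251.0, 213.0], [-249.0, 211.0], [-248.0, 209.0], [-256.0, 202.0], [-719.0, -1.0], [-711.0, -2.0], [-697.0, 0.0], [-691.0, -1.0], [-684.0, -2.0]]
129 [[0.4798, -0.25, 0.2023], [0.4819, -0.256, 0.1997], [0.4839, -0.262, 0.1971]]
130 [[0.4795, -0.25, 0.1994], [0.4815, -0.256, 0.1968], [0.4835, -0.262, 0.1941]]
418 [70, 73, 72, 73, 74, 67, 64, 105, 167, 183, 179, 176] [[-251.0, 223.0], [-250.0, 221.0], [-249.0, 219.0], [-250.0, 215.0], [-252.0, 212.0], [-250.0, 209.0], [-252.0, 206.0], [-255.0, 202.0], [-711.0, 0.0], [-700.0, 1.0], [-698.0, -2.0], [-684.0, -0.0]]
1
[... 411 characters left out ...]
, -1.0]]
129 [[0.4684, -0.25, 0.2049], [0.4704, -0.256, 0.2023], [0.4724, -0.262, 0.1998]]
130 [[0.468, -0.25, 0.202], [0.47, -0.256, 0.1994], [0.4719, -0.262, 0.1968]]
422 [65, 69, 67, 73, 83, 105, 127, 159, 179, 186, 181, 178] [[-263.0, 221.0], [-259.0, 220.0], [-263.0, 215.0], [-261.0, 213.0], [-261.0, 210.0], [-264.0, 206.0], [-261.0, 204.0], [-264.0, 200.0], [-719.0, 1.0], [-710.0, 1.0], [-702.0, -0.0], [-688.0, 2.0]]
129 [[0.4628, -0.25, 0.2062], [0.4647, -0.256, 0.2037], [0.4666, -0.262, 0.2011]]
130 [[0.4624, -0.25, 0.2033], [0.4643, -0.256, 0.2008], [0.4662, -0.262, 0.1982]]
44 ((0.4644255042076111, -0.2582715153694153), (0.011790108866989613, 0.013253661803901196), 78.753173828125)
```

Call:
{"op": "drive_tool", "data": {"targets": [{"dx": 0, "dy": 0, "dz": 0, "roll": 0}, {"dx": 0, "dy": 0, "dz": 0, "roll": 0}, {"dx": 0, "dy": 0, "dz": 0, "roll": 0}, {"dx": 0, "dy": 0, "dz": 0.02, "roll": 0}, {"dx": 0, "dy": 0, "dz": 0.02, "roll": 0}, {"dx": 0, "dy": 0, "dz": 0.02, "roll": 0}, {"dx": 0, "dy": 0, "dz": 0.015, "roll": 0}, {"dx": 0, "dy": 0, "dz": 0.015, "roll": 0}, {"dx": 0, "dy": 0, "dz": 0.015, "roll": 0}, {"dx": 0, "dy": 0, "dz": 0.012, "roll": 0}, {"dx": 0, "dy": 0, "dz": 0.01, "roll": 0}, {"dx": 0, "dy": 0, "dz": 0, "roll": 0}, {"dx": 0, "dy": 0, "dz": 0, "roll": 0}], "hand": 0.5}}

```text
time_s: 5.6
position: [0.479, -0.2625, 0.043]
ee_rot: [3.121, -0.357, 0.0]
contact_force: [-0.6, 0.9, -0.5]
grip_width: 0.0473
grip_force: 0.0
```

Call:
{"op": "drive_tool", "data": {"targets": [{"dx": 0, "dy": 0, "dz": 0, "roll": 0}, {"dx": 0, "dy": 0, "dz": 0, "roll": 0}, {"dx": 0, "dy": 0, "dz": 0, "roll": 0}, {"dx": 0, "dy": 0, "dz": 0, "roll": 0}, {"dx": 0, "dy": 0, "dz": 0, "roll": 0}, {"dx": 0, "dy": 0, "dz": 0, "roll": 0}, {"dx": 0, "dy": 0, "dz": 0, "roll": 0}], "hand": 0, "squeeze": 10}}

```text
time_s: 6.3
position: [0.4787, -0.2636, 0.0429]
ee_rot: [3.119, -0.357, 0.001]
contact_force: [-1.0, -8.0, -0.5]
grip_width: 0.0119
grip_force: 10.0
```

Gripped at 11.9 mm. Next I relieve the small sideways load and turn clockwise 56°.

Call:
{"op": "drive_tool", "data": {"targets": [{"dx": 0, "dy": 0.0015, "dz": 0, "roll": 0}, {"dx": 0, "dy": 0, "dz": 0, "roll": 7}, {"dx": 0, "dy": 0, "dz": 0, "roll": 7}, {"dx": 0, "dy": 0, "dz": 0, "roll": 7}, {"dx": 0, "dy": 0, "dz": 0, "roll": 7}, {"dx": 0, "dy": 0, "dz": 0, "roll": 7}, {"dx": 0, "dy": 0, "dz": 0, "roll": 7}, {"dx": 0, "dy": 0, "dz": 0, "roll": 7}, {"dx": 0, "dy": 0, "dz": 0, "roll": 7}, {"dx": 0, "dy": 0, "dz": 0, "roll": 0}, {"dx": 0, "dy": 0, "dz": 0, "roll": 0}, {"dx": 0, "dy": 0, "dz": 0, "roll": 0}]}}

```text
time_s: 7.5
position: [0.4778, -0.2647, 0.0429]
ee_rot: [2.587, -1.78, -0.001]
contact_force: [-6.3, -6.3, 2.7]
grip_width: 0.0123
grip_force: 10.0
```

Call:
{"op": "drive_tool", "data": {"targets": [{"dx": 0, "dy": 0, "dz": 0, "roll": 0}, {"dx": 0, "dy": 0, "dz": 0, "roll": 0}, {"dx": 0, "dy": 0, "dz": 0, "roll": 0}, {"dx": 0, "dy": 0, "dz": 0, "roll": 0}, {"dx": 0, "dy": 0, "dz": 0, "roll": 0}, {"dx": 0, "dy": 0, "dz": -0.02, "roll": 0}, {"dx": 0, "dy": 0, "dz": -0.03, "roll": 0}, {"dx": 0, "dy": 0, "dz": -0.04, "roll": 0}, {"dx": 0, "dy": 0, "dz": -0.04, "roll": 0}, {"dx": 0, "dy": 0, "dz": 0, "roll": 0}, {"dx": 0, "dy": 0, "dz": 0, "roll": 0}], "hand": 0.5}}

```text
time_s: 8.6
position: [0.4787, -0.2639, 0.1731]
ee_rot: [-2.588, 1.781, -0.002]
contact_force: [-0.7, -0.3, -0.7]
grip_width: 0.0469
grip_force: 0.0
```

```bash
python3 - <<'E'
from h import *
togo([.629,.2186,.168],95.5)
T=cap("top");S=cap("side")
cv2.imwrite("pics/after.png",np.hstack([cv2.resize(T["frame"][230:290,440:510],(460,394),interpolation=cv2.INTER_CUBIC),cv2.resize(S["frame"][140:200,360:420],(330,394))]))
p=cloud(T)[230:290,440:510].reshape(-1,3);p=p[(p[:,2]>.083)&(p[:,2]<.11)];print(len(p),cv2.minAreaRect(p[:,:2].astype(np.float32)))
E
```

```text
t 8.6 pos [ 0.4787 -0.2639  0.1731] yaw -69.05 tilt 0.07 F [-0.7  -0.28 -0.69] q6 2.21 w 0.04693668900349993 0.0
d [-0.3969 -0.3129  0.0049] roll -164.55
134 ((0.4792577028274536, -0.26248398423194885), (0.012256626971065998, 0.04433763399720192), 20.20079231262207)
```

View pics/after.png

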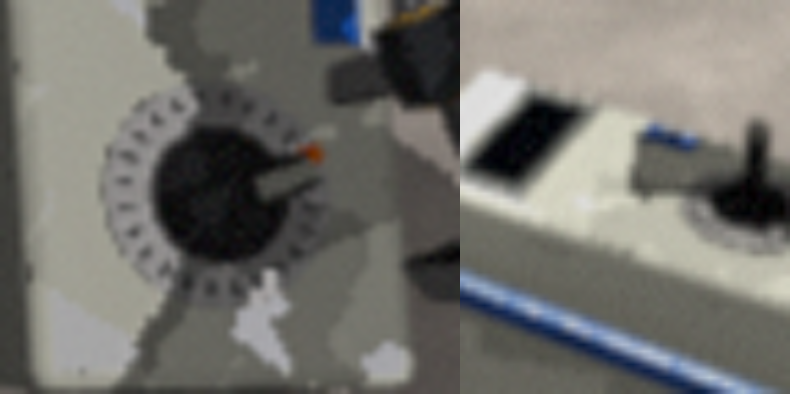

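Bar is at -69.8° and its white line runs towards the orange mark at crop (313,153). I'll check the mark's angle more closely using the ring's own centre.

```bash
python3 - <<'E'
from h import *
T=load("top"); I=cv2.imread("pics/top0.png").astype(float)
B=I[245:262,478:494]; w=np.clip(B[...,2]-B[...,0]-25,0,None); v,u=np.mgrid[245:262,478:494]
om=onplane(T,[[ (w*u).sum()/w.sum(), (w*v).sum()/w.sum()]],.0605)[0];print("orange",om,(w*u).sum()/w.sum(), (w*v).sum()/w.sum())
X=onplane(T,np.c_[u[w>20],v[w>20]],.0605)[:,:2];ww=w[w>20];m=np.average(X,0,ww);C=np.cov((X-m).T,aweights=ww);e=np.linalg.eigh(C);print("mark dir",np.degrees(np.arctan(e[1][1,1]/e[1][0,1])),e[0])
# ring centre from skirt dark at initial: base picture, ticks ellipse: rays at z=.06
for I2 in (I,T["frame"].astype(float)):
    g=cv2.cvtColor(I2.astype(np.uint8),cv2.COLOR_BGR2GRAY); v2,u2=np.mgrid[238:284,450:500]
    P=onplane(T,np.c_[u2.ravel(),v2.ravel()],.06)[:,:2]; G=g[238:284,450:500].ravel().astype(float)
    best=[]
    # local darkness, symmetric-centre: fit circle to dark tick pixels
    bh=cv2.morphologyEx(g,cv2.MORPH_BLACKHAT,np.ones((5,5),np.uint8))[238:284,450:500].ravel()
    c=np.array([.479,-.2627])
    for _ in range(10):
        r_=np.linalg.norm(P-c,axis=1); s=(r_>.029)&(r_<.040)&(bh>20)
        A=np.c_[2*P[s],np.ones(s.sum())]; x=np.linalg.lstsq(A,(P[s]**2).sum(1),rcond=None)[0]; c=x[:2]
    print("ring",c,np.sqrt(x[2]+c@c),s.sum(),"mark angle",np.degrees(np.arctan2(*(om[:2]-c)[::-1])))
for c in ([.4792,-.2625],[.4787,-.2624]): print(np.degrees(np.arctan2(*(om[:2]-c)[::-1])))
E
```

```text
orange [ 0.49113797 -0.2931833   0.0605    ] 485.75089221984297 253.65667380442542
mark dir -68.47103041014287 [2.23180130e-06 1.30493698e-05]
ring [ 0.4795235  -0.26111265] 0.03356207330778845 117 mark angle -70.09201833082517
ring [ 0.47928563 -0.26258612] 0.03258699129918949 75 mark angle -68.82527555399345
-68.74045417927064
-67.99886745619496
```

Mark ≈ -69° and pointer ≈ -69.8°, well within 0.12 rad. Next, the carrier.

Call:
{"op": "drive_tool", "data": {"targets": [{"dx": -0.0284, "dy": -0.0223, "dz": 0, "roll": 0}, {"dx": -0.0284, "dy": -0.0223, "dz": 0, "roll": 0}, {"dx": -0.0284, "dy": -0.0223, "dz": 0, "roll": 0}, {"dx": -0.0284, "dy": -0.0223, "dz": 0, "roll": 0}, {"dx": -0.0284, "dy": -0.0223, "dz": 0, "roll": 0}, {"dx": -0.0284, "dy": -0.0223, "dz": 0, "roll": 0}, {"dx": -0.0284, "dy": -0.0223, "dz": 0, "roll": 0}, {"dx": -0.0284, "dy": -0.0223, "dz": 0, "roll": 0}, {"dx": -0.0284, "dy": -0.0223, "dz": 0, "roll": 0}, {"dx": -0.0284, "dy": -0.0223, "dz": 0, "roll": 0}, {"dx": -0.0284, "dy": -0.0223, "dz": 0, "roll": 0}, {"dx": -0.0284, "dy": -0.0223, "dz": 0, "roll": 0}, {"dx": -0.0284, "dy": -0.0223, "dz": 0, "roll": 0}, {"dx": -0.0284, "dy": -0.0223, "dz": 0, "roll": 0}, {"dx": 0, "dy": 0, "dz": 0, "roll": 0}]}}

```text
time_s: 10.2
position: [0.5834, 0.0993, 0.1805]
ee_rot: [-2.639, 1.423, 0.082]
contact_force: [0.4, -0.2, -0.8]
grip_width: 0.0472
grip_force: 0.0
```

Call:
{"op": "drive_tool", "data": {"targets": [{"dx": 0, "dy": 0, "dz": 0, "roll": -8.25}, {"dx": 0, "dy": 0, "dz": 0, "roll": -8.25}, {"dx": 0, "dy": 0, "dz": 0, "roll": -8.25}, {"dx": 0, "dy": 0, "dz": 0, "roll": -8.25}, {"dx": 0, "dy": 0, "dz": 0, "roll": -8.25}, {"dx": 0, "dy": 0, "dz": 0, "roll": -8.25}, {"dx": 0, "dy": 0, "dz": 0, "roll": -8.25}, {"dx": 0, "dy": 0, "dz": 0, "roll": -8.25}, {"dx": 0, "dy": 0, "dz": 0, "roll": -8.25}, {"dx": 0, "dy": 0, "dz": 0, "roll": -8.25}, {"dx": 0, "dy": 0, "dz": 0, "roll": -8.25}, {"dx": 0, "dy": 0, "dz": 0, "roll": -8.25}, {"dx": 0, "dy": 0, "dz": 0, "roll": -8.25}, {"dx": 0, "dy": 0, "dz": 0, "roll": -8.25}, {"dx": 0, "dy": 0, "dz": 0, "roll": -8.25}, {"dx": 0, "dy": 0, "dz": 0, "roll": -8.25}, {"dx": 0, "dy": 0, "dz": 0, "roll": -8.25}, {"dx": 0, "dy": 0, "dz": 0, "roll": -8.25}, {"dx": 0, "dy": 0, "dz": 0, "roll": -8.25}, {"dx": 0, "dy": 0, "dz": 0, "roll": -8.25}]}}

```text
time_s: 12.2
position: [0.5832, 0.0967, 0.1803]
ee_rot: [-1.79, -2.485, -0.204]
contact_force: [0.3, -0.2, 0.3]
grip_width: 0.0471
grip_force: 0.0
```

```bash
python3 - <<'E'
from h import *
togo([.629,.218,-.005],95.5)
E
```

```text
t 12.2 pos [0.5832 0.0967 0.1803] yaw 108.72 tilt 8.64 F [ 0.27 -0.16  0.26] q6 -0.33 w 0.04706984007951887 0.0
d [0.0742 0.0691 0.2022] roll 13.22
```

```bash
python3 - <<'E'
from h import *
s=observe();print(s["joint_positions"].round(4),s["joint_velocities"].round(3));R=Ro.from_rotvec(s["ee_rot"]).as_matrix();print(R.round(4));print(np.degrees(np.arctan2(.0967,.5832)))
E
```

```text
[ 0.0265  0.3657  1.4311  0.1537  1.3243 -0.3318] [-2.00e-03 -0.00e+00 -0.00e+00  1.00e-03  0.00e+00 -1.43e+00]
[[-0.318   0.9479  0.0192]
 [ 0.9384  0.3118  0.149 ]
 [ 0.1353  0.0654 -0.9886]]
9.414521296248386
```

The translation drove joint 6 (limit 2.55) into its range end. That left an 8.6° tilt towards +y, which lies along the carrier's long side once the closing line is along x. The pads would still sit flat on the faces, so I can grip with that tilt and keep it constant. I'll work out the moves with it and the 31 mm tip offset included.

Call:
{"op": "drive_tool", "data": {"targets": [{"dx": 0, "dy": 0, "dz": 0, "roll": 6.5}, {"dx": 0, "dy": 0, "dz": 0, "roll": 6.5}, {"dx": 0, "dy": 0, "dz": 0, "roll": 0}, {"dx": 0, "dy": 0, "dz": 0, "roll": 0}]}}

```text
time_s: 12.6
position: [0.5833, 0.0968, 0.1803]
ee_rot: [-2.054, -2.254, -0.189]
contact_force: [0.4, -1.2, 0.6]
grip_width: 0.0469
grip_force: 0.0
```

```bash
cat >> h.py <<'E'
def axes():
    s=observe();R=Ro.from_rotvec(s["ee_rot"]).as_matrix();print("zt",R[:,2].round(4),"yt",R[:,1].round(4),"closing yaw",np.degrees(np.arctan2(R[1,1],R[0,1])).round(2),"q",s["joint_positions"].round(3));return R,s
E
python3 - <<'E'
from h import *
R,s=axes()
g=np.array([.629,.218,.037])
togo(g+.050*R[:,2],95.5)
E
```

```text
zt [ 0.0193  0.1491 -0.9886] yt [0.9954 0.0902 0.033 ] closing yaw 5.18 q [ 0.027  0.366  1.431  0.154  1.324 -0.102]
t 12.6 pos [0.5833 0.0968 0.1803] yaw 95.46 tilt 8.65 F [ 0.45 -1.22  0.63] q6 -0.1 w 0.04692342177567328 0.0
d [0.094  0.0517 0.2107] roll -0.04
```

Call:
{"op": "drive_tool", "data": {"targets": [{"dx": 0.0188, "dy": 0.0103, "dz": 0, "roll": 0}, {"dx": 0.0188, "dy": 0.0103, "dz": 0, "roll": 0}, {"dx": 0.0188, "dy": 0.0103, "dz": 0, "roll": 0}, {"dx": 0.0188, "dy": 0.0103, "dz": 0, "roll": 0}, {"dx": 0.0188, "dy": 0.0103, "dz": 0, "roll": 0}, {"dx": 0, "dy": 0, "dz": 0.03, "roll": 0}, {"dx": 0, "dy": 0, "dz": 0.03, "roll": 0}, {"dx": 0, "dy": 0, "dz": 0.02, "roll": 0}, {"dx": 0, "dy": 0, "dz": 0, "roll": 0}, {"dx": 0, "dy": 0, "dz": 0, "roll": 0}]}}

```text
time_s: 13.6
position: [0.6278, 0.2059, 0.1174]
ee_rot: [-2.056, -2.252, -0.189]
contact_force: [0.8, -0.7, 0.0]
grip_width: 0.0469
grip_force: 0.0
```

```bash
python3 - <<'E'
from h import *
R,s=axes()
g=np.array([.629,.218,.037])
togo(g+.050*R[:,2],95.5)
S=cap("side");print("tip px",proj(S,s["position"]-.031*R[:,2]))
cv2.imwrite("pics/pre.png",cv2.resize(S["frame"][170:290,210:370],(800,600),interpolation=cv2.INTER_CUBIC))
E
```

```text
zt [ 0.0195  0.1492 -0.9886] yt [0.9955 0.0887 0.0331] closing yaw 5.09 q [0.196 0.557 1.304 0.152 1.236 0.058]
t 13.6 pos [0.6278 0.2059 0.1174] yaw 95.37 tilt 8.66 F [ 0.8  -0.73  0.05] q6 0.06 w 0.04685870057680031 0.0
d [ 0.     -0.0003  0.1313] roll -0.13
tip px [[277.17908033 203.132645  ]]
```

View pics/pre.png

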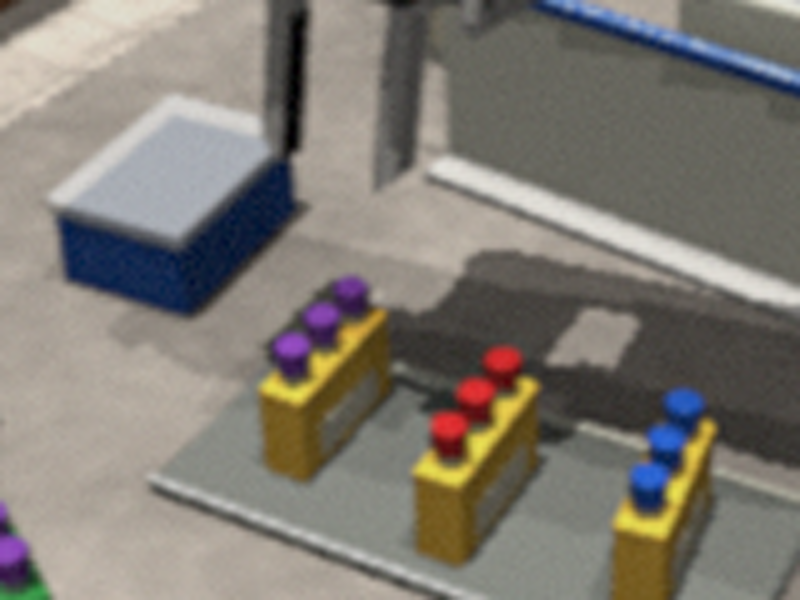

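Open fingertips are at side pixels (268,200) and (288,207). Their midpoint (278,204) matches the predicted (277,203), so the offset holds, and they straddle the purple-capped carrier. Now I descend and grip.

Call:
{"op": "drive_tool", "data": {"targets": [{"dx": 0, "dy": 0, "dz": 0.02, "roll": 0}, {"dx": 0, "dy": 0, "dz": 0.02, "roll": 0}, {"dx": 0, "dy": 0, "dz": 0.02, "roll": 0}, {"dx": 0, "dy": 0, "dz": 0.02, "roll": 0}, {"dx": 0, "dy": 0, "dz": 0.02, "roll": 0}, {"dx": 0, "dy": 0, "dz": 0.015, "roll": 0}, {"dx": 0, "dy": 0, "dz": 0.012, "roll": 0}, {"dx": 0, "dy": 0, "dz": 0, "roll": 0}, {"dx": 0, "dy": 0, "dz": 0, "roll": 0}]}}

```text
time_s: 14.55
position: [0.6304, 0.2249, -0.0081]
ee_rot: [-2.057, -2.251, -0.19]
contact_force: [-0.3, -0.1, 0.2]
grip_width: 0.047
grip_force: 0.0
```

Call:
{"op": "drive_tool", "data": {"targets": [{"dx": 0, "dy": 0, "dz": 0, "roll": 0}, {"dx": 0, "dy": 0, "dz": 0, "roll": 0}, {"dx": 0, "dy": 0, "dz": 0, "roll": 0}, {"dx": 0, "dy": 0, "dz": 0, "roll": 0}, {"dx": 0, "dy": 0, "dz": 0, "roll": 0}, {"dx": 0, "dy": 0, "dz": 0, "roll": 0}], "hand": 0, "squeeze": 25}}

```text
time_s: 15.15
position: [0.63, 0.2249, -0.0085]
ee_rot: [-2.057, -2.251, -0.189]
contact_force: [-1.4, -1.1, 5.0]
grip_width: 0.024
grip_force: 25.0
```

```bash
python3 - <<'E'
from h import *
R,s=axes()
togo(s["position"]+[0,0,.2])
E
```

```text
zt [ 0.0195  0.1493 -0.9886] yt [0.9957 0.0872 0.0328] closing yaw 5.0 q [0.224 0.713 1.366 0.167 1.016 0.05 ]
t 15.15 pos [ 0.63    0.2249 -0.0085] yaw 95.28 tilt 8.66 F [-1.43 -1.12  5.04] q6 0.05 w 0.024021919221180514 25.001380741596222
d [ 0.0294  0.0066 -0.1977] roll None
```

Call:
{"op": "drive_tool", "data": {"targets": [{"dx": 0.0015, "dy": 0.0003, "dz": -0.0099, "roll": 0}, {"dx": 0.0029, "dy": 0.0007, "dz": -0.0198, "roll": 0}, {"dx": 0.0029, "dy": 0.0007, "dz": -0.0198, "roll": 0}, {"dx": 0.0029, "dy": 0.0007, "dz": -0.0198, "roll": 0}, {"dx": 0.0029, "dy": 0.0007, "dz": -0.0198, "roll": 0}, {"dx": 0.0029, "dy": 0.0007, "dz": -0.0198, "roll": 0}, {"dx": 0.0029, "dy": 0.0007, "dz": -0.0198, "roll": 0}, {"dx": 0.0029, "dy": 0.0007, "dz": -0.0198, "roll": 0}, {"dx": 0.0029, "dy": 0.0007, "dz": -0.0198, "roll": 0}, {"dx": 0.0029, "dy": 0.0007, "dz": -0.0198, "roll": 0}, {"dx": 0.0015, "dy": 0.0003, "dz": -0.0099, "roll": 0}, {"dx": 0, "dy": 0, "dz": 0, "roll": 0}, {"dx": 0, "dy": 0, "dz": 0, "roll": 0}]}}

```text
time_s: 16.45
position: [0.63, 0.2245, 0.1904]
ee_rot: [-2.057, -2.25, -0.187]
contact_force: [-0.4, -0.3, -1.7]
grip_width: 0.0238
grip_force: 25.0
```

```bash
python3 - <<'E'
from h import *
R,s=axes()
# carrier centre relative to gripped pos (taken when gripped): (.629,.2185)-(.630,.2249); window (.6137,-.261)
d=np.array([.6137,-.261])-np.array([.629,.2185])
togo([.63+d[0],.2249+d[1],s["position"][2]],90.6)
S=cap("side");q=cloud(S);b=S["frame"].astype(int)
m=(b[...,2]>100)&(b[...,1]>80)&(b[...,0]<60)&(q[...,2]>.15)&(q[...,2]<.3)
p=q[m];print(len(p),p.min(0).round(3),p.max(0).round(3),np.percentile(p[:,2],[1,99]).round(3))
c=(p[:,0].mean(),p[:,1].mean());print(c)
v,u=np.where(m);cv2.imwrite("pics/lift.png",cv2.resize(S["frame"][max(v.min()-50,0):v.max()+20,u.min()-40:u.max()+40],None,fx=5,fy=5,interpolation=cv2.INTER_CUBIC)[:600,:800])
E
```

```text
zt [ 0.018   0.1488 -0.9887] yt [0.9957 0.0872 0.0313] closing yaw 5.0 q [0.224 0.521 1.187 0.144 1.384 0.111]
t 16.45 pos [0.63   0.2245 0.1904] yaw 95.27 tilt 8.62 F [-0.4  -0.27 -1.66] q6 0.11 w 0.023825172699572794 24.99935746192932
d [-0.4705 -0.057  -0.0716] roll 4.67
194 [0.613 0.22  0.208] [0.637 0.262 0.264] [0.21  0.258]
(np.float64(0.6239762654900975), np.float64(0.25313665396336515))
```

View pics/lift.png

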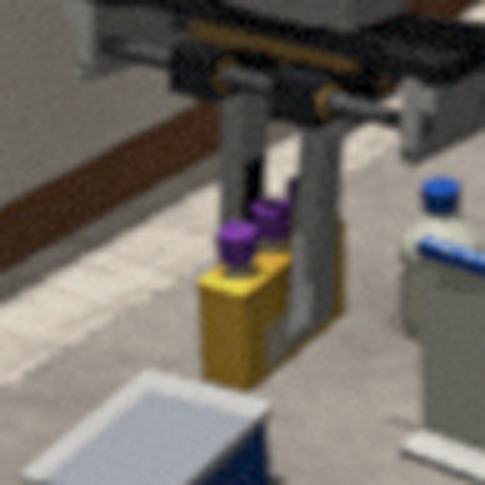

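The carrier is held upright with its underside near z≈0.205, visible at crop (270,310). The tip box is clear below. Now I carry it over the guard.

Call:
{"op": "drive_tool", "data": {"targets": [{"dx": -0.0118, "dy": -0.0014, "dz": -0.0018, "roll": 0}, {"dx": -0.0235, "dy": -0.0029, "dz": -0.0036, "roll": 0}, {"dx": -0.0235, "dy": -0.0029, "dz": -0.0036, "roll": 0}, {"dx": -0.0235, "dy": -0.0029, "dz": -0.0036, "roll": 0}, {"dx": -0.0235, "dy": -0.0029, "dz": -0.0036, "roll": 0}, {"dx": -0.0235, "dy": -0.0029, "dz": -0.0036, "roll": 0}, {"dx": -0.0235, "dy": -0.0029, "dz": -0.0036, "roll": 0}, {"dx": -0.0235, "dy": -0.0029, "dz": -0.0036, "roll": 0}, {"dx": -0.0235, "dy": -0.0029, "dz": -0.0036, "roll": 0}, {"dx": -0.0235, "dy": -0.0029, "dz": -0.0036, "roll": 0}, {"dx": -0.0235, "dy": -0.0029, "dz": -0.0036, "roll": 0}, {"dx": 0, "dy": 0, "dz": 0, "roll": 0}]}}

```text
time_s: 17.7
position: [0.6213, -0.03, 0.1907]
ee_rot: [-2.06, -2.247, -0.187]
contact_force: [-0.0, 1.2, -1.8]
grip_width: 0.0238
grip_force: 25.0
```

Call:
{"op": "drive_tool", "data": {"targets": [{"dx": -0.0235, "dy": -0.0029, "dz": -0.0036, "roll": 0}, {"dx": -0.0235, "dy": -0.0029, "dz": -0.0036, "roll": 0}, {"dx": -0.0235, "dy": -0.0029, "dz": -0.0036, "roll": 0}, {"dx": -0.0235, "dy": -0.0029, "dz": -0.0036, "roll": 0}, {"dx": -0.0235, "dy": -0.0029, "dz": -0.0036, "roll": 0}, {"dx": -0.0235, "dy": -0.0029, "dz": -0.0036, "roll": 0}, {"dx": -0.0235, "dy": -0.0029, "dz": -0.0036, "roll": 0}, {"dx": -0.0235, "dy": -0.0029, "dz": -0.0036, "roll": 0}, {"dx": -0.0235, "dy": -0.0029, "dz": -0.0036, "roll": 0}, {"dx": -0.0118, "dy": -0.0014, "dz": -0.0018, "roll": 0}, {"dx": 0, "dy": 0, "dz": 0, "roll": 4.7}, {"dx": 0, "dy": 0, "dz": 0, "roll": 0}, {"dx": 0, "dy": 0, "dz": 0, "roll": 0}]}}

```text
time_s: 19.0
position: [0.6142, -0.2537, 0.1915]
ee_rot: [-2.141, -2.164, -0.183]
contact_force: [0.3, -1.0, -0.9]
grip_width: 0.0235
grip_force: 25.0
```

```bash
cat > m.py <<'E'
from h import *
R,s=axes(); S=cap("side");T=cap("top")
rect=lambda p:cv2.minAreaRect(p[:,:2].astype(np.float32))
z0=s["position"][2]+.0145  # expected underside
for n,c in (("side",S),("top",T)):
    q=cloud(c);h=cv2.cvtColor(c["frame"],cv2.COLOR_BGR2HSV)
    near=(abs(q[...,0]-.614)<.06)&(abs(q[...,1]+.26)<.08)&(q[...,2]>.064)&(c["z_map"]>0)
    my=near&(cv2.inRange(h,(18,110,50),(36,255,255))>0); mp=near&(cv2.inRange(h,(125,50,40),(158,255,255))>0)
    for k,m in (("yel",my),("cap",mp)):
        p=q[m]
        if len(p)<5: print(n,k,len(p));continue
        v,u=np.where(m)
        print(n,k,len(p),"px",u.mean().round(1),v.mean().round(1),"lo",np.percentile(p,3,axis=0).round(4),"hi",np.percentile(p,97,axis=0).round(4))
        nn,l,st,ce=cv2.connectedComponentsWithStats(m.astype(np.uint8))
        if k=="cap": print("   comps",[(ce[i].round(1).tolist(),int(st[i,4])) for i in range(1,nn) if st[i,4]>4])
p0=np.array([.6137,-.261]);togo([.6137+.001,-.261+.0064,.061],90.6)
v0,u0=proj(S,[.614,-.26,.12])[0][::-1].astype(int);a=S["frame"][v0-50:v0+30,u0-40:u0+40]
v1,u1=proj(T,[.614,-.26,.12])[0][::-1].astype(int);b=T["frame"][v1-40:v1+40,u1-40:u1+40]
import sys;cv2.imwrite(sys.argv[1],np.hstack([cv2.resize(x,(400,400),interpolation=cv2.INTER_CUBIC) for x in(a,b)]))
E
python3 m.py pics/over.png
```

```text
zt [ 0.0189  0.1494 -0.9886] yt [0.9998 0.0088 0.0204] closing yaw 0.5 q [-0.51   0.589  1.082  0.14   1.528 -0.53 ]
side yel 246 px 373.8 100.1 lo [ 0.5785 -0.2619  0.2133] hi [ 0.6332 -0.218   0.3511]
side cap 67 px 374.7 96.4 lo [ 0.6033 -0.2781  0.266 ] hi [ 0.6259 -0.2243  0.277 ]
   comps [([374.7, 96.4], 67)]
top yel 373 px 491.2 182.4 lo [ 0.602  -0.2777  0.218 ] hi [ 0.6262 -0.219   0.3368]
top cap 183 px 503.4 178.6 lo [ 0.5999 -0.2884  0.2662] hi [ 0.6214 -0.2257  0.3262]
   comps [([493.7, 178.7], 81), ([508.1, 178.8], 84), ([524.8, 176.7], 18)]
t 19.1 pos [ 0.6142 -0.2537  0.1917] yaw 90.67 tilt 8.65 F [-0.44 -0.05 -1.62] q6 -0.53 w 0.02397486394709251 24.9993297457695
d [-0.0204 -0.0022  0.129 ] roll 0.07
```

View pics/over.png

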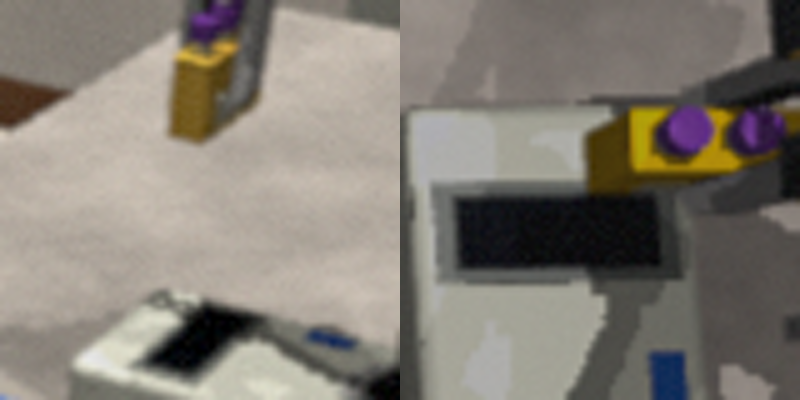

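The left (side) crop shows the carrier upright over the reader. In the top crop its left end is near (587,160) with the window at (560,232), the offset being parallax from height. I'll descend partway, then measure.

Call:
{"op": "drive_tool", "data": {"targets": [{"dx": -0.0028, "dy": -0.0004, "dz": 0.019, "roll": 0}, {"dx": -0.0028, "dy": -0.0004, "dz": 0.019, "roll": 0}, {"dx": -0.0028, "dy": -0.0004, "dz": 0.019, "roll": 0}, {"dx": -0.0028, "dy": -0.0004, "dz": 0.019, "roll": 0}, {"dx": -0.0028, "dy": -0.0004, "dz": 0.019, "roll": 0}, {"dx": -0.0028, "dy": -0.0004, "dz": 0.019, "roll": 0}, {"dx": 0, "dy": 0, "dz": 0, "roll": 0}, {"dx": 0, "dy": 0, "dz": 0, "roll": 0}, {"dx": 0, "dy": 0, "dz": 0, "roll": 0}]}}

```text
time_s: 20.0
position: [0.6147, -0.254, 0.0779]
ee_rot: [-2.145, -2.163, -0.184]
contact_force: [-0.4, -1.0, -1.1]
grip_width: 0.0241
grip_force: 25.0
```

```bash
python3 m.py pics/low.png; python3 - <<'E'
from h import *
T=load("top");S=load("side");s=observe();zu=s["position"][2]+.0145
for n,c in (("top",T),("side",S)):
    q=cloud(c);b=c["frame"];h=cv2.cvtColor(b,cv2.COLOR_BGR2HSV)
    near=(abs(q[...,0]-.614)<.05)&(abs(q[...,1]+.26)<.07)&(c["z_map"]>0)
    t=near&(abs(q[...,2]-(zu+.05))<.006)&(cv2.inRange(h,(18,110,50),(36,255,255))>0);p=q[t];print(n,"blocktop",len(p),p.min(0).round(4),p.max(0).round(4),np.median(p[:,2]),cv2.minAreaRect(p[:,:2].astype(np.float32)))
    m=near&(abs(q[...,2]-(zu+.07))<.006)&(cv2.inRange(h,(125,50,40),(158,255,255))>0);p=q[m];print(n,"captop",len(p),np.median(p[:,2]))
    for cc in cv2.connectedComponentsWithStats(m.astype(np.uint8))[3][1:]: print(cc, onplane(c,[cc],zu+.07))
print("zu",zu)
E
```

```text
zt [ 0.0209  0.1482 -0.9887] yt [0.9997 0.0067 0.0221] closing yaw 0.39 q [-0.51   0.672  1.215  0.145  1.311 -0.56 ]
side yel 221 px 370.9 137.5 lo [ 0.5773 -0.2617  0.0969] hi [ 0.631  -0.2169  0.2372]
side cap 67 px 371.8 133.2 lo [ 0.6047 -0.2826  0.149 ] hi [ 0.6306 -0.2235  0.1645]
   comps [([371.8, 133.2], 67)]
top yel 278 px 468.8 194.0 lo [ 0.6017 -0.263   0.0989] hi [ 0.6253 -0.2193  0.2219]
top cap 128 px 480.7 190.3 lo [ 0.5997 -0.2858  0.1553] hi [ 0.6211 -0.2263  0.2227]
   comps [([471.4, 190.7], 53), ([484.0, 190.5], 56), ([496.6, 189.1], 19)]
t 20.1 pos [ 0.6145 -0.254   0.0776] yaw 90.56 tilt 8.61 F [-0.32 -0.37 -2.02] q6 -0.56 w 0.023863611382048452 24.999387860298157
d [-0.003  -0.0002  0.0163] roll -0.04
top blocktop 153 [ 0.6015 -0.2774  0.1368] [ 0.6278 -0.2186  0.1477] 0.14146382920175382 ((0.6147531270980835, -0.24779482185840607), (0.05875810235738754, 0.026192639023065567), 88.8194808959961)
top captop 115 0.16112165383516264
[471.5  190.64] [[ 0.61297919 -0.23226545  0.16210657]]
[484.06 190.26] [[ 0.61395106 -0.25785333  0.16210657]]
[496.6 188.6] [[ 0.61757033 -0.28359087  0.16210657]]
side blocktop 52 [ 0.5984 -0.2587  0.1362] [ 0.6227 -0.2161  0.1477] 0.14218813411904524 ((0.6101353168487549, -0.23743721842765808), (0.04274281859397888, 0.024037588387727737), 87.80672454833984)
side captop 48 0.16099766014051398
[372.41666667 132.41666667] [[ 0.61080082 -0.24712777  0.16210657]]
zu 0.0921065704033137
```

View pics/low.png

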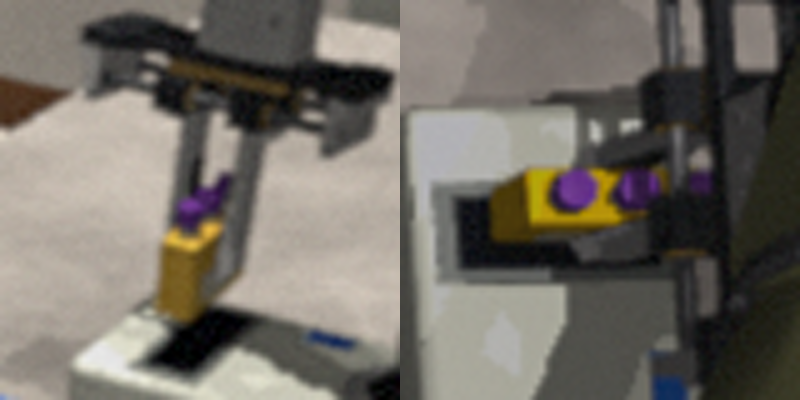

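The middle cap is at (0.614, -0.258) and the block end gives centre y ≈ -0.2586, against window (0.6137, -0.261). Underside is at ≈0.0915 from both cap and block tops. So: 3 mm towards -y and 21 mm down.

Call:
{"op": "drive_tool", "data": {"targets": [{"dx": -0.0015, "dy": 0, "dz": 0.006, "roll": 0}, {"dx": -0.0016, "dy": -0.0002, "dz": 0.005, "roll": 0}, {"dx": -0.0015, "dy": -0.0001, "dz": 0.005, "roll": 0}, {"dx": -0.0015, "dy": -0.0002, "dz": 0.0043, "roll": 0}, {"dx": 0, "dy": 0, "dz": 0, "roll": 0}, {"dx": 0, "dy": 0, "dz": 0, "roll": 0}, {"dx": 0, "dy": 0, "dz": 0, "roll": 0}, {"dx": 0, "dy": 0, "dz": 0, "roll": 0}]}}

```text
time_s: 20.9
position: [0.6141, -0.2569, 0.0557]
ee_rot: [-2.145, -2.161, -0.183]
contact_force: [-0.0, 0.1, -1.3]
grip_width: 0.0237
grip_force: 25.0
```

```bash
python3 - <<'E'
from h import *
R,s=axes();togo(None);T=cap("top");S=cap("side");zu=s["position"][2]+.0145
for n,c in (("top",T),("side",S)):
    q=cloud(c);b=c["frame"];h=cv2.cvtColor(b,cv2.COLOR_BGR2HSV)
    near=(abs(q[...,0]-.614)<.05)&(abs(q[...,1]+.26)<.07)&(c["z_map"]>0); Y=(cv2.inRange(h,(18,110,50),(36,255,255))>0)
    p=q[near&(abs(q[...,2]-(zu+.05))<.006)&Y];print(n,"blocktop",len(p),p.min(0).round(4),p.max(0).round(4),np.median(p[:,2]))
    m=near&(abs(q[...,2]-(zu+.07))<.006)&(cv2.inRange(h,(125,50,40),(158,255,255))>0);print(n,"captop",np.median(q[m][:,2]))
    for cc in cv2.connectedComponentsWithStats(m.astype(np.uint8))[3][1:]: print(cc, onplane(c,[cc],zu+.07))
    # end face (+y): fit plane -> tilt
    f=q[near&Y&(q[...,2]>zu+.008)&(q[...,2]<zu+.042)&(q[...,1]>-.235)]
    if len(f)>15:
        A=np.c_[f[:,2]-zu,np.ones(len(f))]; k=np.linalg.lstsq(A,f[:,1],rcond=None)[0]; print("endface y slope per z",k,len(f))
print("zu",zu)
p=cloud(T)
E
```

```text
zt [ 0.0195  0.1489 -0.9887] yt [0.9998 0.0063 0.0206] closing yaw 0.36 q [-0.514  0.698  1.228  0.146  1.276 -0.569]
t 20.9 pos [ 0.6141 -0.2569  0.0557] yaw 90.54 tilt 8.64 F [-0.01  0.13 -1.27] q6 -0.57 w 0.02372584222238308 24.999327063560486
top blocktop 144 [ 0.6014 -0.2806  0.1142] [ 0.6281 -0.2224  0.1241] 0.11933943619943438
top captop 0.13924318725281953
[469.24528302 192.52830189] [[ 0.61319874 -0.2353581   0.14017232]]
[481.34042553 192.29787234] [[ 0.61386945 -0.2605807   0.14017232]]
[493.61111111 191.22222222] [[ 0.61633159 -0.28629843  0.14017232]]
endface y slope per z [-0.06835928 -0.22254003] 59
side blocktop 51 [ 0.5994 -0.2647  0.1144] [ 0.6212 -0.2207  0.124 ] 0.11966512953574449
side captop 0.13858131314457878
[372.3255814  139.18604651] [[ 0.60964786 -0.24775441  0.14017232]]
endface y slope per z [ 0.00510917 -0.22464246] 85
zu 0.07017232116015733
```

The carrier's centre is (0.614, -0.2605), its underside is ≈9.5 mm above the window, and it is upright and aligned. I'm handing in.

```bash
python3 -c "
from h import *
print(r.sign_off())"
```

```text
the job is handed in; nothing more can be done
None
```

I handed the job in at about 21 s: the knob pointer is within about 1° of the orange mark, and the purple-capped carrier is held upright about 9.5 mm above the window, centred to about 1 mm by the cameras (no verdict was returned).

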